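Gauge a card pack against a flip stop on the fence

TASK

Set the pack of cards to the gauge for banding: flip the stop fully down onto the fence, then slide the pack flat along the fence until it sits snug against the pad of the lowered stop, and hold it there with a light, steady push for a moment (a few newtons; 15 N or more dents the cards). Then flip the stop fully back up, leaving the pack standing exactly where it was gauged, flat against the fence, and let go. The pack is moved only while the stop is down. Do not disturb the box cutter, note pad and tape measure lying around.

Things in the scene. Friction and masses are not known exactly. Their poses are not given: they have to be found in the camera images.
- fence: Bare aluminium rail fixed to the bench, 30 mm thick, 444 long, 40 high, tick-marked strip on top, two foot brackets behind. Origin: on the bench, mid-length, in the plane of the front face (towards the robot). x points away from the robot (rail fills x = 0 to 0.030), y along the rail (to the robot's left), z up. In front of it (x < 0) is plain bench. Position and yaw vary.
- flip_stop: Steel carriage of the flip stop, fixed on the fence (y = 0 to 0.044, up to 39 mm above the fence). Axes as the fence's. Origin: on the fence's top front edge (40 mm above the bench), in the plane of the leaf's side that faces the pack (y = 0; the pack stands at y < 0). Its place along the fence varies. Gauged pack: its origin at x = -0.026, y = -0.043 to -0.061 (by the pad), z = -0.040 here.
- pad_mount (a point): Centre of the leaf plate's side that faces the pack (y = 0 of flip_stop; leaf down: 34 mm above the bench, 26 mm in front of the fence). From it a locked fine-adjust pad, 36 x 40 mm, sticks out towards the pack; the pack comes against the pad's face, parallel to the plate. Its setting differs each time: the face lies 8 to 26 mm out from this point, is not reported and does not yield: it must be felt.
- stop_leaf (a joint): Angle of the steel leaf: 0 = fully down, 1.8 = fully up and leaning back (its limits); starts at 1.5 to 1.8. The hinge, parallel to the fence, is stiff (0.14 N m: about 1 to 2.5 N at the bar): the leaf stays where it is left. Leaf: 12 mm square arm (y = 0 to 0.012 of flip_stop), under it a 12 mm plate that, lowered, covers x = -0.048 to -0.006, down to 8 mm above the bench.
- stop_hinge (a point): Point on the hinge axis in the stop plane: x = 0.015, y = 0, z = 0.030 in the flip_stop frame, 70 mm above the bench. At leaf angle q the bar's centre line is at x = -0.100 cos q, z = 0.100 sin q from here (fence axes).
- stop_bar (a point): The round black grip bar, 12 mm thick, parallel to the fence, sticking out sideways from the end of the leaf's arm, away from the pack: y = 0.012 to 0.068 of flip_stop; this point on its centre line is at y = 0.040, 100 mm from the hinge. 70 mm above the bench with the leaf down, about 167 mm up. Can be pinched across (along the fence's x) from above at any angle and turns between the fingers.
- card_pack: White pack of cards with a plain kraft band, the only one on the open bench: 70 mm (its x) by 52 mm (its y) by 62 mm high, 0.14 to 0.28 kg. Origin: centre of its underside; z up. Starts in front of the fence, right of the stop, its origin 45 to 70 mm off the fence, its long side (x) along the fence within about 0.2 rad; that long side goes on the fence.
- box_cutter: Dark grey box cutter lying flat, 28 x 168 x 20 mm (long along its y); origin centre of underside. A bystander.
- sticky_pad: Pad of yellow notes, 50 x 50 x 18 mm; origin centre of underside. A bystander.
- tape_measure: Black tape measure, 66 x 78 x 37 mm; origin centre of underside. A bystander.
There are look-alikes about, which are no part of the job. Leave any red or turquoise look-alike of the card_pack alone.

How it is judged:
On the way, in this order (a step that is already met when the one before it is completed fails the run):
1. the stop is flipped fully down (within 0.04 rad) (value of joint stop_leaf below 0.04 rad), for 0.2 s.
2. the pack, flat on the fence (within 3 mm) and against the pad of the lowered stop, is pressed on it with more than 1.5 N for 0.3 s (value of joint stop_leaf below 0.06 rad and contact force between card_pack and flip_stop above 1.5 N and angle between the x axis of card_pack and the y axis of fence, either way round below 0.06 rad and x of card_pack in the frame of fence between -0.029 and -0.023 m and y of card_pack in the frame of flip_stop between -0.0635 and -0.0405 m), for 0.3 s.
At the end, for the whole second after the job is handed in: The leaf is up (over 1.5 rad); the pack stands at rest where it was gauged, its end 5.5 to 28.5 mm short of the leaf plate, its long side on the fence within 3 mm and 0.06 rad; pack and stop are released (value of joint stop_leaf above 1.5 rad and angle between the x axis of card_pack and the y axis of fence, either way round below 0.06 rad and angle between card_pack's own z axis and vertical below 0.05 rad and x of card_pack in the frame of fence between -0.029 and -0.023 m and y of card_pack in the frame of flip_stop between -0.0635 and -0.0405 m and height (world z) of card_pack below 0.004 m and linear speed of card_pack below 0.01 m/s and contact force between the fingers and card_pack below 0.1 N and contact force between the fingers and flip_stop below 0.1 N); the robot touches nothing.
It fails at once if the pack is pressed on the stop with more than 15 N (contact force between card_pack and flip_stop above 15 N).
It fails at once if the pack is moved (faster than 20 mm/s) while the stop is not down (over 0.15 rad) (value of joint stop_leaf above 0.15 rad and linear speed of card_pack above 0.02 m/s).
It fails at once if the pack is tipped over 0.3 rad or lifted over 40 mm (angle between card_pack's own z axis and vertical above 0.3 rad or height (world z) of card_pack above 0.04 m).
It fails at once if the box cutter, the note pad or the tape measure is moved by more than 20 mm (distance of any of box_cutter, sticky_pad, tape_measure from where it was at the start of the episode above 0.02 m).
It also fails if it takes over 72 s, if anything falls off the work surface, if the arm or the gripper's body presses on something with over 40 N, if the wrist force passes 120 N, or if a joint passes its speed limit or range.

ROBOT

A 7-joint arm with a two-finger parallel gripper is mounted at the origin on a cart in front of the work surface, level with it; the furniture and walls round the work are solid. World frame = base frame: x ahead of the robot, y to its left, z up, the work surface at z = 0. Lengths are in m, angles in rad, forces in N, time in s.
With the tool pointing down it reaches from about 0.4 to 0.9 m from the base axis. Payload 5.5 kg.
Tool frame: the origin (TCP) lies on the centre line of the jaws, within the pads' length; the fingertips stand 11 mm ahead of it and the grasp point (between the pads) lies 8 mm behind it; y points along the fingers, x is the direction in which the jaws open and shut, and the axes are right-handed (so a half turn about y gives the same grasp; the last joint's range is limited). The gripper opens to 85 mm and grips with 20 to 120 N. Pads are 22 mm wide; open, the fingers measure 114 mm over their backs; the gripper's body (76 mm by 85 mm) begins 54 mm behind the grasp point. The pads swing forward as they close: fully open they stand 13 mm farther back than shut.
Start: joints at [1.545, 0.501, -0.427, 1.55, 0.221, 1.138, -0.21], TCP at [0.185, -0.623, 0.217] pointing down, gripper open.
Joint ranges: [-2.88, 2.88], [-0.31, 2.03], [-1.54, 1.56], [0.2, 2.42], [-1.41, 4.55], [0.19, 2.02], [-2.57, 2.57]. Speed limits (rad/s): [2.57, 2.57, 3.14, 3.14, 3.14, 3.14, 3.14].

INTERFACE

Orientations are given as a rotation vector (axis times angle).
In Python, from station import bot, fingers, planner, monitor, optics, hand_in, spot_in, silhouettes, tip_of gives the robot as it stands. Calls block until the motion is done:
- bot.move_ptp(position, orientation): joint-space move of the TCP to a pose.
- bot.line_to(position, orientation=None, max_speed=0.15): straight line of the TCP; orientation=None keeps the orientation; max_speed is the mean speed in m/s.
- bot.move_j(angles): joint-space move.
- fingers.gripper_to(opening): finger opening in m; the grip force is fixed at half the most; returns when the fingers have stopped.
- bot.pause(seconds).
- planner.inverse_kinematics(position, orientation): joint angles nearest the present ones, or None.
- monitor.sense(): the state.
- optics.read_camera(name): name is "scene" or "top"; returns a dict with "pixels" (384x512x3 uint8, blue, green, red), "range_z" (384x512 float32, m along the optical axis (not along the pixel's ray), 0 where there is no reading), "fx", "fy", "cx", "cy" (pixels), "xyz" and "attitude" of the camera in the world. Camera axes: x right, y down, z forward; pixel columns grow to the right and rows downward; lengths in m; the calibration is good to about 2 mm. A picture is of the moment at which its call begins.
A pose or a line that the arm cannot do raises bot.MotionError and nothing moves.
- hand_in(): hands the job in, once; it reports no verdict.
Trained networks look in the newest picture that a camera, given by its name, has taken for a name from the list of things; names that differ only in an ending like _2 or _b are one class to them, and where a whole thing is asked for, a point or a joint stands for the part that bears it (a point fixed in the world has none). Each returns a list of dicts, best first, with "conf" (0 to 1); they miss things now and then, are a little off and sometimes report something else, mostly with a low value. They report only what shows in the picture. A call takes as long as a camera call. They do not tell look-alikes from the thing itself.
- spot_in(target, camera): "at" ([x, y, z] in m, in the coordinates of the camera as it stood for that picture, good to about 4 mm: the middle of the surface that is visible of it).
- silhouettes(target, camera): "region" (384x512 bool, what is visible of it).
- tip_of(target, camera): "at" ([x, y, z] in m, in the coordinates of the camera as it stood for that picture, good to about 4 mm: a listed point, or the origin of a listed thing).
The state is a dict: "time_s": time; "q": joint angles; "qvel": joint speeds; "joint_torque": joint torques, N m; "position": TCP position; "eef_rot": TCP orientation; "force": force on the tool from outside, world axes, zero at the start; "moment": the same for the moment, N m; "width": finger opening in m.
Only numpy, scipy, OpenCV 4.12 (cv2) and the standard library are available. Lean on these libraries where they do the work, as an engineer would, in place of code of your own. Each camera call takes 0.05 s, during which the arm holds its last target.

## Working session

There is one attempt and no reset: what is moved stays moved. The work goes in short steps, each a Python script; the robot and the scene stay as the last script left them, time stands still between calls to the robot, and variables do not carry over. Pictures are saved under pics/ and viewed, and the job is handed in when it is done.

```bash
mkdir -p pics; ls
cat > h.py <<'E'
import numpy as np, cv2
from scipy.spatial.transform import Rotation as R
from station import bot, fingers, planner, monitor, optics, hand_in, spot_in, silhouettes, tip_of
def att(im):
    a=np.array(im["attitude"],float)
    return a if a.shape==(3,3) else R.from_rotvec(a).as_matrix()
def w(im,p): return att(im)@np.array(p)+np.array(im["xyz"])
def cloud(im):
    z=im["range_z"]; v,u=np.mgrid[:384,:512]
    P=np.stack([(u-im["cx"])/im["fx"]*z,(v-im["cy"])/im["fy"]*z,z],-1)
    return P@att(im).T+np.array(im["xyz"])
E
cat > a.py <<'E'
from h import *
for c in ("scene","top"):
    im=optics.read_camera(c); cv2.imwrite(f"pics/{c}0.png",im["pixels"])
    print(c,im["xyz"],im["attitude"],im["fx"])
    for t in ("fence","flip_stop","card_pack","stop_bar","stop_hinge","pad_mount","box_cutter","sticky_pad","tape_measure"):
        print(t,[(np.round(w(im,d["at"]),3),round(d["conf"],2)) for d in tip_of(t,c)[:4]])
s=monitor.sense(); print(s)
E
python3 a.py
```

```text
pics
scene [-0.40849701  0.54837523  0.98338195] [-1.09858094  2.2993252  -1.07981709] 453.0994127746904
fence [(array([ 0.59 , -0.032, -0.002]), 0.72), (array([ 0.534, -0.195, -0.001]), 0.69), (array([0.575, 0.073, 0.117]), 0.35)]
flip_stop [(array([0.59 , 0.065, 0.042]), 0.85)]
card_pack [(array([ 0.433, -0.612,  0.002]), 0.67), (array([ 0.434, -0.32 ,  0.002]), 0.66), (array([ 0.533, -0.192, -0.005]), 0.64), (array([0.604, 0.073, 0.073]), 0.27)]
stop_bar [(array([0.621, 0.112, 0.171]), 0.61)]
stop_hinge [(array([0.605, 0.072, 0.068]), 0.57)]
pad_mount [(array([0.576, 0.073, 0.121]), 0.71)]
box_cutter [(array([ 0.382, -0.083,  0.001]), 0.84), (array([0.351, 0.125, 0.   ]), 0.63), (array([ 0.589, -0.031,  0.   ]), 0.21)]
sticky_pad [(array([0.351, 0.127, 0.005]), 0.53)]
tape_measure [(array([0.621, 0.111, 0.173]), 0.58), (array([0.351, 0.129, 0.002]), 0.48)]
top [ 0.24227071 -0.15459358  1.43828656] [-2.09662463  2.14752358 -0.17560763] 396.1986316787906
fence [(array([ 0.587, -0.033, -0.006]), 0.66)]
flip_stop [(array([0.589, 0.076, 0.036]), 0.88)]
card_pack [(array([ 0.537, -0.198
[... 508 characters left out ...]
.006]), 0.24)]
{'time_s': 1.0, 'q': array([ 1.54522475,  0.50087848, -0.42702212,  1.55039334,  0.22083335,
        1.13832459, -0.21028727]), 'qvel': array([-1.62742176e-04,  8.04686000e-05, -1.02487257e-03,  2.61071108e-04,
       -2.96884635e-04, -2.53509604e-04, -1.73635687e-03]), 'joint_torque': array([-2.96866601e-04, -5.69368458e+01, -5.81045508e+00, -2.81341338e+01,
        1.26853626e-02,  2.11816347e-03,  6.79257994e-06]), 'position': array([ 0.18514011, -0.62307553,  0.21722791]), 'eef_rot': array([-1.33211786,  0.9938118 , -0.99385618]), 'force': array([ 0.10236088, -0.85661986, -0.41686694]), 'moment': array([-0.03745609, -0.05037928,  0.01717233]), 'width': 0.08523706227705696}
```

View pics/scene0.png

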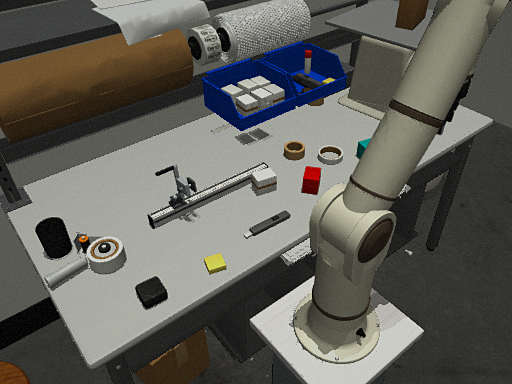

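View pics/top0.png

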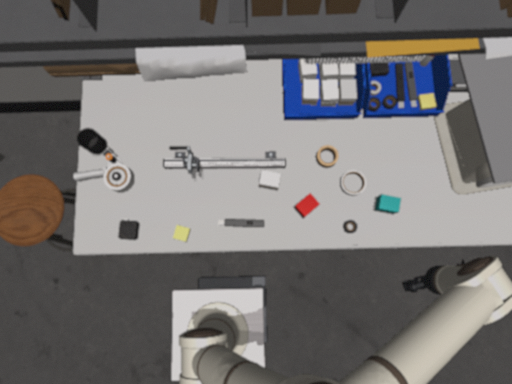

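Run:
```python
from h import *
im=optics.read_camera("top"); P=cloud(im)
np.save("P0.npy",P)
# fence top z ~ .04
x,y,z=P[...,0],P[...,1],P[...,2]
m=(abs(z-.04)<.008)&(x>.5)&(x<.75)&(y<.3)&(y>-.35)
print(m.sum()); pts=np.stack([x[m],y[m]],-1).astype(np.float32)
r=cv2.minAreaRect(pts); print("fence",r)
m=(abs(z-.062)<.008)&(x>.44)&(x<.62)&(y<-.1)&(y>-.3)
pts=np.stack([x[m],y[m]],-1).astype(np.float32); print(m.sum(),"pack",cv2.minAreaRect(pts),z[m].mean())
for n in ("card_pack",):
  for d in silhouettes(n,"top")[:3]:
    g=d["region"]&(z>.045)&(z<.08); pts=np.stack([x[g],y[g]],-1).astype(np.float32)
    if len(pts)>9: print(cv2.minAreaRect(pts),d["conf"],im["pixels"][g].mean(0))
print(R.from_rotvec(monitor.sense()["eef_rot"]).as_matrix())
```

```text
886
fence ((0.5706223845481873, -0.02812454104423523), (0.44686999917030334, 0.11249007284641266), 85.59244537353516)
283 pack ((0.5075958371162415, -0.23756635189056396), (0.17214873433113098, 0.06395983695983887), 61.522884368896484) 0.05996315670952335
((0.43117839097976685, -0.6134495735168457), (0.07315007597208023, 0.05186382681131363), 77.15762329101562) 0.9 [150.07594937 153.13924051  61.06329114]
((0.43343186378479004, -0.3248239755630493), (0.0515516996383667, 0.07041049748659134), 38.98339080810547) 0.78 [ 56.58249158  58.79124579 190.44444444]
((0.5299249887466431, -0.19587667286396027), (0.06984952837228775, 0.05304040014743805), 77.62895965576172) 0.54 [195.76013514 196.68243243 199.70608108]
[[ 2.84798355e-01  7.69941352e-05  9.58587446e-01]
 [-9.58587447e-01 -4.35668390e-05  2.84798359e-01]
 [ 6.36904282e-05 -9.99999996e-01  6.13978473e-05]]
```

The white pack is at scene px (263,178) and top px (270,179). The stop is at scene px (175,180), with its leaf up. The red and turquoise packs are look-alikes, and the cutter lies in front of the fence at top px (243,222). Next I'll fit the fence more precisely.

Run:
```python
from h import *
for c in ("top","scene"):
    im=optics.read_camera(c); P=cloud(im); x,y,z=P[...,0],P[...,1],P[...,2]
    for d in silhouettes("fence",c)[:1]:
        m=d["region"]&(abs(z-.04)<.006)
        pts=np.stack([x[m],y[m]],-1).astype(np.float32)
        # central line by robust fit
        l=cv2.fitLine(pts,cv2.DIST_HUBER,0,1e-4,1e-4).ravel(); 
        if l[1]<0:l[:2]*=-1
        yaw=np.arctan2(-l[0],l[1])
        n=np.array([np.cos(yaw),np.sin(yaw)]);t=np.array([-np.sin(yaw),np.cos(yaw)])
        a=pts@n;b=pts@t
        print(c,m.sum(),"yaw",yaw,"x pct",np.percentile(a,[0,2,10,50,90,98,100]),"y",b.min(),b.max(),(b.max()+b.min())/2)
        # per-bin edges
        for lo in np.linspace(b.min(),b.max()-.05,8):
            q=(b>=lo)&(b<lo+.05); print(round(lo,3),q.sum(),a[q].min().round(4),a[q].max().round(4),a[q].mean().round(4))
    ds=[d for d in silhouettes("card_pack",c)]
    for d in ds:
        m=d["region"]&(z>.055)&(z<.07)&(x>.5)
        if m.sum()>50:
            print("pack",m.sum(),cv2.minAreaRect(np.stack([x[m],y[m]],-1).astype(np.float32)),x[m].mean(),y[m].mean())
    m=(x>.5)&(x<.7)&(y>0)&(y<.2)&(z>.1)&(z<.25)
    print("leaf high",x[m].min(),x[m].max(),y[m].min(),y[m].max(),z[m].max())
    m&=(z>.155); 
    if m.sum(): print(m.sum(),P[m].mean(0),P[m].min(0),P[m].max(0))
    cv2.imwrite(f"pics/{c}z.png",cv2.resize(im["pixels"][140:240,150:330] if c=="top" else im["pixels"][150:250,130:290],None,fx=4,fy=4,interpolation=cv2.INTER_CUBIC))
    print([np.round(w(im,d["at"]),3) for t in ("flip_stop","stop_hinge","stop_bar","pad_mount") for d in tip_of(t,c)[:1]])
```

```text
top 6 yaw -0.86690485 x pct [0.3098703  0.31209956 0.32101659 0.33418217 0.34143065 0.34503696
 0.34593853] y 0.50228083 0.54645914 0.52436996
0.502 6 0.3099 0.3459 0.3322
0.501 6 0.3099 0.3459 0.3322
0.501 6 0.3099 0.3459 0.3322
0.5 6 0.3099 0.3459 0.3322
0.499 6 0.3099 0.3459 0.3322
0.498 6 0.3099 0.3459 0.3322
0.497 6 0.3099 0.3459 0.3322
0.496 5 0.3099 0.3459 0.3322
pack 255 ((0.5301793217658997, -0.19627167284488678), (0.06907375156879425, 0.05331098660826683), 77.30817413330078) 0.5296136299580526 -0.19639333697020897
leaf high 0.5462372799777808 0.6234373905243877 0.047388736071123705 0.1362202196453998 0.17979034430596275
67 [0.61816706 0.10085858 0.17031126] [0.61163781 0.07019851 0.15630401] [0.62343739 0.13622022 0.17979034]
[array([0.591, 0.075, 0.037]), array([0.602, 0.074, 0.066]), array([0.622, 0.113, 0.165]), array([0.574, 0.074, 0.112])]
scene 811 yaw -0.020495491 x pct [0.58156508 0.58361872 0.586685   0.59743774 0.61174381 0.61572345
 0.62016261] y -0.24172351 0.20638575 -0.01766888
-0.242 72 0.583 0.6186 0.6
-0.185 76 0.5822 0.616 0.5992
-0.128 98 0.5831 0.6188 0.5984
-0.071 104 0.5833 0.6197 0.5986
-0.014 103 0.5817 0.6163 0.5975
0.043 82 0.5816 0.6137 0.596
0.1 64 0.584 0.6201 0.5964
0.156 131 0.5828 0.6202 0.5987
pack 228 ((0.5311129689216614, -0.19288501143455505), (0.06858818978071213, 0.05667100101709366), 76.96702575683594) 0.5288260393225899 -0.19011495243895132
leaf high 0.543848153575587 0.6266157137303725 0.04772887680159499 0.14014962956446642 0.17688611578507862
105 [0.61773627 0.10329378 0.17012974] [0.61024571 0.0714832  0.15532406] [0.62661571 0.14014963 0.17688612]
[array([0.587, 0.072, 0.04 ]), array([0.603, 0.072, 0.068]), array([0.619, 0.114, 0.171]), array([0.576, 0.074, 0.116])]
```

View pics/scenez.png

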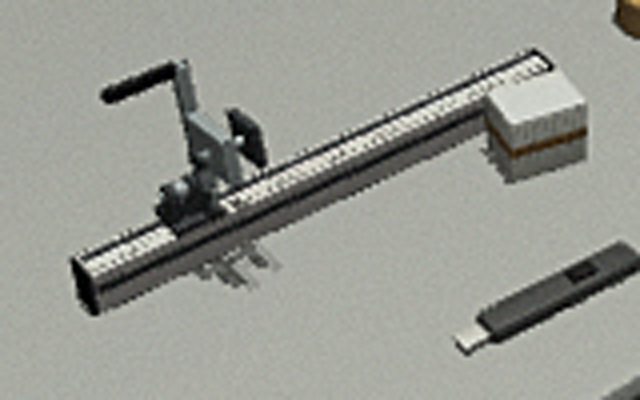

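The zoom shows the leaf up, with the pad on its right face at zoom px (247,135) and the grip bar sticking out left at zoom px (140,83). The fence's top-camera mask was poor, so I'll refit it from depth.

Run:
```python
from h import *
for c in ("top","scene"):
    im=optics.read_camera(c); P=cloud(im); x,y,z=P[...,0],P[...,1],P[...,2]
    for zr in [(.034,.046),(.01,.046)]:
        m=(z>zr[0])&(z<zr[1])&(x>.572)&(x<.63)&(y<.19)&(y>-.15)&~((y>.045)&(y<.13))
        pts=np.stack([x[m],y[m]],-1)
        # front edge per y bin
        for side in (0,1):
            E=[]
            for lo in np.arange(-.15,.19,.01):
                q=(pts[:,1]>=lo)&(pts[:,1]<lo+.01)
                if q.sum()>2: E.append((lo+.005, pts[q,0].max() if side else pts[q,0].min()))
            E=np.array(E); p=np.polyfit(E[:,0],E[:,1],1); print(c,zr,"back" if side else "front",p,np.std(E[:,1]-np.polyval(p,E[:,0])))
        p=np.polyfit(pts[:,1],pts[:,0],1);print("mid",p,len(pts))
        m=(z>.03)&(z<.048)&(x>.572)&(x<.63)&(y<.3)&(y>-.35); print("y ext",y[m].min(),y[m].max())
```

```text
top (0.034, 0.046) front [0.02698434 0.58667522] 0.0005459747451107623
top (0.034, 0.046) back [0.02951795 0.61358006] 0.000954478457094799
mid [0.02630854 0.60014973] 505
y ext -0.25411024190202525 0.19168059178076322
top (0.01, 0.046) front [0.02277313 0.58521983] 0.0004976557633031206
top (0.01, 0.046) back [0.03633302 0.6144119 ] 0.0016552586763994785
mid [0.02548235 0.59810103] 661
y ext -0.25411024190202525 0.19168059178076322
scene (0.034, 0.046) front [0.0240663  0.58511674] 0.001347392565932481
scene (0.034, 0.046) back [0.02058291 0.61654466] 0.0019692730229299038
mid [0.02034303 0.59881127] 556
y ext -0.2561338681145463 0.19417102396026376
scene (0.01, 0.046) front [0.02296203 0.58361169] 0.0010267979928156006
scene (0.01, 0.046) back [0.02058291 0.61654466] 0.0019692730229299038
mid [0.02173654 0.59414902] 951
y ext -0.2561338681145463 0.19417102396026376
```

```bash
cat >> h.py <<'E'
yaw=-0.025
n=np.array([np.cos(yaw),np.sin(yaw),0]); t=np.array([-np.sin(yaw),np.cos(yaw),0]); up=np.array([0,0,1.])
S=np.array([.5865,.0735,.04])   # flip_stop origin
H=S+.015*n+.03*up
def bar(q,off=.045,r=.1): return H+off*t-r*np.cos(q)*n+r*np.sin(q)*up
def ori(xa):  # tool x axis
    xa=np.array(xa);ya=-up
    return R.from_matrix(np.stack([xa,ya,np.cross(xa,ya)],1)).as_rotvec()
def F(k=4,dt=.03):
    f=[]
    for _ in range(k):
        f.append(monitor.sense()["force"]); bot.pause(dt)
    return np.mean(f,0)
G=-.008*up
E
python3 - <<'E'
from h import *
print(monitor.sense()["time_s"])
for s in (1,-1):
    for p in (bar(1.73)+G,bar(0)+G,bar(.8)+G): print(s,planner.inverse_kinematics(p,ori(s*n)))
for s in (1,-1):
    for p in ([.5,-.2,.03],[.55,-.05,.03],[.55,-.25,.03]): print(s,planner.inverse_kinematics(p,ori(s*t)))
E
```

```text
1.9
1 [ 0.48727124  0.74957631 -1.07983351  1.64289906  0.70445757  1.18841939
 -0.78479747]
1 [ 0.56332327  0.77999513 -1.1321024   1.98461357  0.87584972  0.97716804
 -1.04008959]
1 [ 0.50493754  0.60773492 -1.02429508  1.87479274  0.61237678  1.0135098
 -0.80887448]
-1 [ 0.57490011  0.90186234 -1.30447687  1.6404101   0.89700248  1.31904727
  2.23270437]
-1 [ 0.64437906  0.93310469 -1.30505191  1.9827805   1.0343011   1.12436436
  1.99100835]
-1 [ 0.64300192  0.80234035 -1.30159725  1.87148582  0.85135159  1.17180061
  2.14929265]
1 [ 1.02251964  0.74172289 -0.90583528  1.94653534  0.78419543  0.85221032
  1.23255752]
1 [ 0.7415212   0.77653116 -0.93335053  1.91210379  0.81330498  0.8869278
  0.93166611]
1 [ 1.03633417  0.84470133 -0.92573546  1.78033779  0.82145527  0.95467737
  1.30331688]
-1 [ 0.75144145  0.59803917 -0.5292804   1.95485741  0.45291676  0.70711461
 -1.64901579]
-1 [ 0.50157405  0.63243696 -0.58793316  1.91945844  0.50718613  0.74095126
 -1.976618  ]
-1 [ 0.74251447  0.67560582 -0.48238234  1.79017372  0.4249612   0.78051779
 -1.55229904]
```

Run:
```python
from h import *
fingers.gripper_to(.045)
o=ori(n); b=bar(1.73)
bot.move_ptp(b+G+.1*up,o)
im=optics.read_camera("scene"); cv2.imwrite("pics/s1.png",im["pixels"][60:260,80:340])
bot.line_to(b+G+.04*up,max_speed=.1)
f0=F(); print("f0",f0)
im=optics.read_camera("scene"); cv2.imwrite("pics/s2.png",cv2.resize(im["pixels"][100:230,100:260],None,fx=4,fy=4))
print(monitor.sense()["time_s"],monitor.sense()["position"]-b)
```

```text
f0 [0.4657039  0.10628824 0.209767  ]
6.375 [0.00042885 0.00028065 0.03281908]
```

View pics/s2.png

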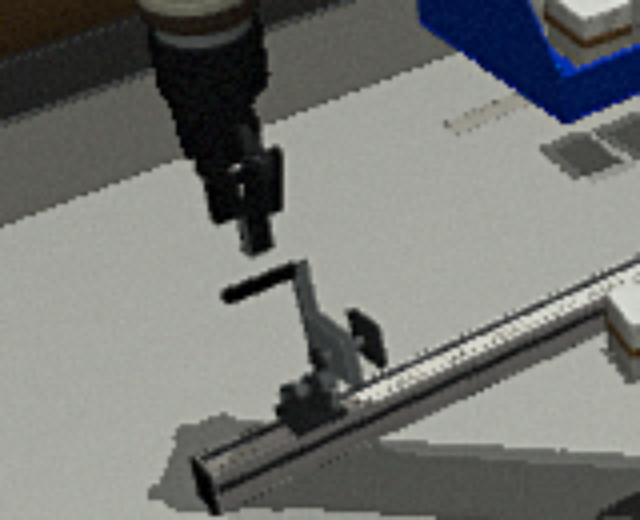

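The fingers at crop px (257,240) are centred right over the bar at (262,280). I'll descend, pinch the bar and swing it down.

Run:
```python
from h import *
o=ori(n); b=bar(1.73)
bot.line_to(b+G,max_speed=.06)
print("down",F(2))
fingers.gripper_to(.0)
s=monitor.sense(); print("pinch",s["width"],F(2),s["time_s"])
for q in (1.5,1.25,1.0,.75):
    bot.line_to(bar(q)+G,max_speed=.1)
    s=monitor.sense(); print(q,s["width"],s["force"].round(2),s["moment"].round(2),s["time_s"])
im=optics.read_camera("scene"); cv2.imwrite("pics/s3.png",cv2.resize(im["pixels"][100:230,100:260],None,fx=4,fy=4))
```

```text
down [ 0.41468146 -0.12081552  0.09338815]
pinch -4.9997168421914675e-05 [-0.14215105 -0.11652381  0.49828776] 7.7583
1.5 0.0003818114714385461 [0.05 0.29 0.13] [-0.   -0.05 -0.01] 8.2083
1.25 -0.00031055893534979523 [0.71 0.07 0.52] [0.03 0.01 0.02] 8.6083
1.0 -0.00014431751355937076 [0.78 0.34 0.32] [-0.02 -0.02 -0.03] 9.0083
0.75 -2.5195333401713554e-05 [-0.56  0.77  0.51] [-0.03 -0.03 -0.04] 9.4083
```

View pics/s3.png

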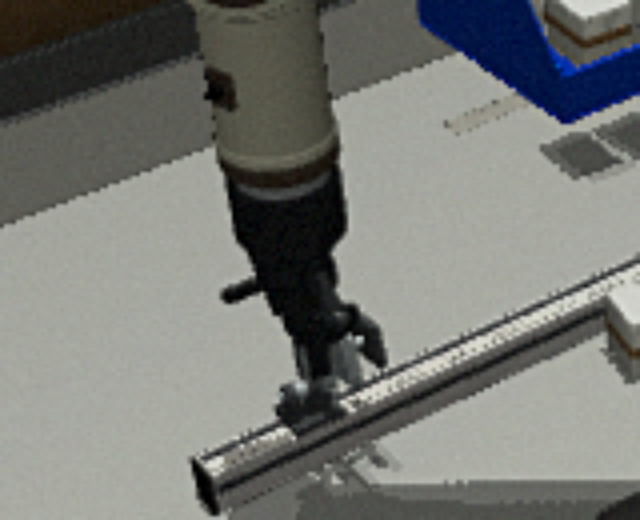

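The width went to 0, so the pinch missed the bar and the leaf is still up. I'll back off and look.

Run:
```python
from h import *
p=monitor.sense()["position"]
bot.line_to(p-.03*n,max_speed=.1)
bot.line_to(np.array([.45,.12,.25]),max_speed=.2)
fingers.gripper_to(.045)
for c in ("scene","top"):
    im=optics.read_camera(c); P=cloud(im); x,y,z=P[...,0],P[...,1],P[...,2]
    np.save(f"P_{c}.npy",P)
    m=(x>.57)&(x<.66)&(y>.05)&(y<.17)&(z>.14)&(z<.25); 
    for lo in np.arange(.05,.16,.01):
        q=m&(y>=lo)&(y<lo+.01)
        if q.sum(): print(c,round(lo,2),q.sum(),P[q].mean(0).round(4),P[q].min(0).round(3),P[q].max(0).round(3))
    print([(np.round(w(im,d["at"]),3),d["conf"]) for d in tip_of("stop_bar",c)[:2]])
    cv2.imwrite(f"pics/{c}4.png",cv2.resize(im["pixels"][80:230,90:260] if c=="scene" else im["pixels"][130:230,140:260],None,fx=4,fy=4))
print(monitor.sense()["time_s"],monitor.sense()["position"])
```

```text
scene 0.07 30 [0.6133 0.0764 0.1595] [0.575 0.072 0.141] [0.626 0.08  0.175]
scene 0.08 31 [0.6132 0.0837 0.1589] [0.573 0.08  0.14 ] [0.624 0.089 0.176]
scene 0.09 12 [0.6171 0.0955 0.1721] [0.614 0.091 0.166] [0.621 0.1   0.176]
scene 0.1 13 [0.618  0.1047 0.1723] [0.614 0.101 0.165] [0.624 0.109 0.178]
scene 0.11 14 [0.6178 0.115  0.1721] [0.613 0.11  0.166] [0.623 0.12  0.177]
scene 0.12 13 [0.6187 0.1252 0.1734] [0.609 0.121 0.17 ] [0.627 0.13  0.177]
scene 0.13 15 [0.6185 0.1352 0.1717] [0.612 0.13  0.167] [0.627 0.14  0.176]
scene 0.14 1 [0.6188 0.1402 0.168 ] [0.619 0.14  0.168] [0.619 0.14  0.168]
[(array([0.621, 0.114, 0.172]), 0.84)]
top 0.07 22 [0.6148 0.0753 0.1614] [0.608 0.071 0.142] [0.623 0.08  0.174]
top 0.08 10 [0.6124 0.0844 0.1685] [0.571 0.081 0.14 ] [0.622 0.09  0.178]
top 0.09 10 [0.6187 0.0955 0.1705] [0.615 0.09  0.167] [0.622 0.1   0.174]
top 0.1 8 [0.6186 0.1057 0.1704] [0.616 0.103 0.166] [0.622 0.11  0.175]
top 0.11 9 [0.6193 0.1145 0.1729] [0.615 0.11  0.168] [0.623 0.119 0.176]
top 0.12 10 [0.6187 0.1251 0.1721] [0.615 0.12  0.167] [0.623 0.129 0.177]
top 0.13 6 [0.6192 0.134  0.1727] [0.616 0.132 0.171] [0.623 0.136 0.175]
[(array([0.623, 0.111, 0.164]), 0.49)]
11.4 [0.45002078 0.12000742 0.25000133]
```

View pics/scene4.png

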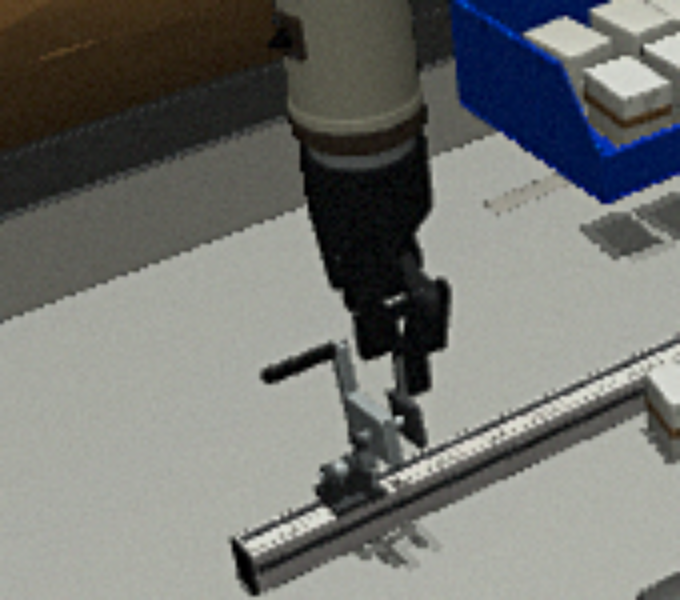

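View pics/top4.png

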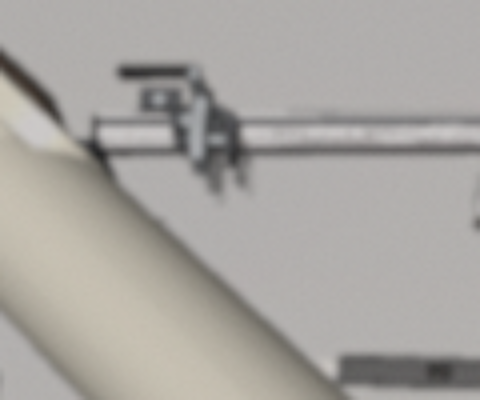

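Run:
```python
from h import *
im=optics.read_camera("scene"); P=cloud(im); x,y,z=P[...,0],P[...,1],P[...,2]
s=monitor.sense(); print(s["position"],s["width"],s["eef_rot"],ori(n))
def proj(p):
    c=att(im).T@(np.array(p)-np.array(im["xyz"])); return np.array([im["fx"]*c[0]/c[2]+im["cx"],im["fy"]*c[1]/c[2]+im["cy"]])
T=np.array(s["position"]); 
img=im["pixels"].copy()
big=cv2.resize(img,None,fx=4,fy=4)
for p,col in ((T,(0,0,255)),(T-.011*up,(0,255,0)),(T+.022*n,(255,0,0)),(T-.022*n,(255,255,0)),(bar(1.73),(255,0,255)),(H,(0,255,255)),(S,(0,128,255))):
    u=proj(p)*4; print(u/4); cv2.circle(big,tuple(int(a) for a in u),4,col,-1)
cv2.imwrite("pics/p5.png",big[240:840,300:1100])
m=(x>.3)&(x<.55)&(y>0)&(y<.3)&(z>.1)&(z<.3)
i=np.argsort(z[m])[:15]; print(P[m][i].round(3))
```

```text
[0.44998338 0.12000849 0.24999649] 0.04506755103852171 [-1.57072447  0.01964521 -0.01963819] [-1.57070714  0.01963486 -0.01963486]
[188.88967101 177.83713905]
[189.35564698 181.1150979 ]
[184.72237273 173.7958382 ]
[193.15268916 181.97126571]
[162.81762771 171.9339876 ]
[182.80632005 194.12271869]
[186.30765    203.82389856]
[[0.549 0.078 0.104]
 [0.548 0.086 0.105]
 [0.546 0.084 0.105]
 [0.548 0.082 0.106]
 [0.549 0.078 0.107]
 [0.547 0.076 0.108]
 [0.549 0.081 0.109]
 [0.549 0.084 0.11 ]
 [0.549 0.077 0.111]
 [0.545 0.087 0.111]
 [0.547 0.075 0.111]
 [0.55  0.055 0.115]
 [0.546 0.082 0.116]
 [0.547 0.078 0.117]
 [0.549 0.076 0.118]]
```

View pics/p5.png

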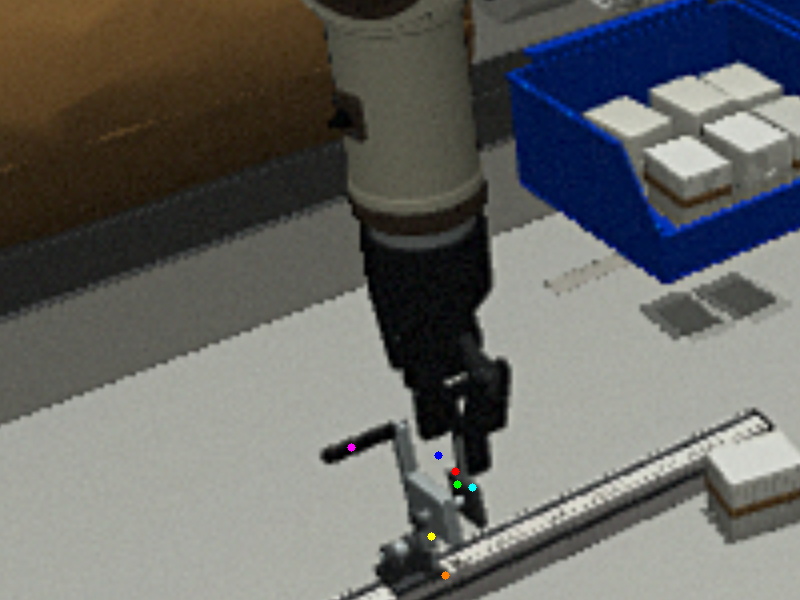

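The projected TCP (red dot, 455,470) lies well below the visible fingertips, which end around (478,470) and (432,437). The tips are higher than I assumed at this opening, so I'll check with the fingers closed.

Run:
```python
from h import *
for k,wd in enumerate((.0,.02,.085)):
    fingers.gripper_to(wd); s=monitor.sense(); T=np.array(s["position"])
    im=optics.read_camera("scene")
    def proj(p):
        c=att(im).T@(np.array(p)-np.array(im["xyz"])); return np.array([im["fx"]*c[0]/c[2]+im["cx"],im["fy"]*c[1]/c[2]+im["cy"]])
    big=cv2.resize(im["pixels"],None,fx=8,fy=8,interpolation=cv2.INTER_NEAREST)
    h=wd/2
    for p,col in ((T,(0,0,255)),(T-.011*up,(0,255,0)),(T+h*n,(255,0,0)),(T-h*n,(255,255,0))):
        u=proj(p)*8+4; cv2.circle(big,tuple(int(a) for a in u),3,col,-1)
    u=proj(T)*8; v0=int(u[1])-250;u0=int(u[0])-130
    c=big[v0:v0+400,u0:u0+260]; row=c if k==0 else np.hstack([row,c]); print(s["width"],s["time_s"])
cv2.imwrite("pics/p6.png",row)
```

```text
-0.00010679639434758737 11.95
0.01989803867377157 12.325
0.08516005026093428 13.025
```

View pics/p6.png

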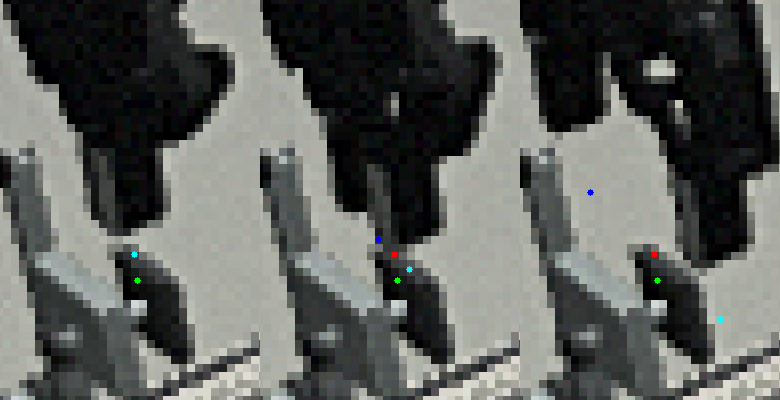

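Run:
```python
from h import *
fingers.gripper_to(0)
s=monitor.sense(); T=np.array(s["position"])
im=optics.read_camera("scene"); P=cloud(im)
c=att(im).T@(T-np.array(im["xyz"])); u=im["fx"]*c[0]/c[2]+im["cx"]; v=im["fy"]*c[1]/c[2]+im["cy"]
print(T,u,v,c, s["time_s"])
for r in range(int(v)-10,int(v)+4):
    print(r,[f"{P[r,k,0]:.3f},{P[r,k,1]:.3f},{P[r,k,2]:.3f}" for k in range(int(u)-4,int(u)+4)])
```

```text
[0.44999644 0.11997306 0.24998874] 188.89899610193854 177.83183382417917 [-0.20086361 -0.03107961  1.19041711] 13.8417
167 ['0.447,0.131,0.292', '0.441,0.131,0.296', '0.444,0.127,0.292', '0.441,0.125,0.293', '0.435,0.126,0.297', '0.438,0.121,0.293', '0.437,0.119,0.293', '0.437,0.116,0.291']
168 ['0.448,0.131,0.288', '0.446,0.129,0.289', '0.441,0.128,0.291', '0.439,0.127,0.292', '0.437,0.125,0.292', '0.436,0.123,0.291', '0.432,0.122,0.294', '0.436,0.117,0.289']
169 ['0.451,0.130,0.283', '0.444,0.130,0.287', '0.444,0.127,0.286', '0.439,0.127,0.289', '0.435,0.126,0.291', '0.437,0.123,0.288', '0.434,0.122,0.289', '0.433,0.119,0.288']
170 ['0.450,0.131,0.281', '0.440,0.133,0.287', '0.444,0.128,0.283', '0.439,0.128,0.286', '0.438,0.125,0.285', '0.439,0.122,0.283', '0.432,0.123,0.287', '0.438,0.117,0.281']
171 ['0.450,0.131,0.278', '0.441,0.132,0.284', '0.442,0.129,0.281', '0.444,0.126,0.279', '0.435,0.127,0.285', '0.434,0.125,0.284', '0.438,0.120,0.279', '0.438,0.117,0.278']
172 ['0.448,0.132,0.276', '0.443,0.132,0.279', '0.440,0.131,0.280', '0.440,0.128,0.279', '0.438,0.126,0.279', '0.436
[... 783 characters left out ...]
12,0.006', '0.758,-0.019,-0.002', '0.754,-0.021,-0.001', '0.592,0.055,0.135', '0.595,0.050,0.131', '0.586,0.051,0.136', '0.742,-0.030,0.002', '0.743,-0.035,-0.001']
178 ['0.751,-0.011,0.001', '0.754,-0.017,-0.003', '0.746,-0.016,0.002', '0.590,0.056,0.133', '0.587,0.055,0.134', '0.582,0.054,0.136', '0.583,0.050,0.134', '0.738,-0.032,-0.001']
179 ['0.750,-0.010,-0.002', '0.740,-0.009,0.004', '0.747,-0.017,-0.003', '0.593,0.056,0.127', '0.585,0.056,0.132', '0.581,0.055,0.134', '0.577,0.053,0.135', '0.574,0.052,0.136']
180 ['0.738,-0.004,0.004', '0.742,-0.009,-0.001', '0.740,-0.012,-0.001', '0.594,0.055,0.122', '0.581,0.059,0.132', '0.578,0.057,0.133', '0.573,0.056,0.135', '-0.408,0.548,0.983']
```

Depth puts the closed tips at z≈0.265 when the reported TCP is at z=0.250. They should be at 0.239, so the tool is about 26 mm shorter than stated. That explains the fingers passing just above the bar. I'll correct for this and retry.

```bash
sed -i 's/^G=.*/G=-.034*up  # tips measured 15 mm BEHIND reported TCP/' h.py
python3 - <<'E'
from h import *
fingers.gripper_to(.045)
b=bar(1.73)
bot.line_to(b+G+.07*up,max_speed=.25)
f0=F(3)
bot.line_to(b+G,max_speed=.08)
print("down",F(2)-f0)
fingers.gripper_to(.0)
s=monitor.sense(); print("pinch",s["width"],F(2)-f0,s["time_s"])
im=optics.read_camera("scene"); cv2.imwrite("pics/s7.png",cv2.resize(im["pixels"][100:230,100:260],None,fx=4,fy=4))
if s["width"]>.008:
  for q in (1.5,1.25,1.0):
    bot.line_to(bar(q)+G,max_speed=.1)
    s=monitor.sense(); print(q,s["width"],(s["force"]-f0).round(2),s["moment"].round(2),s["time_s"])
E
```

```text
down [ 0.78783332 -1.09874839 -0.54603118]
pinch 0.009977984960894887 [ 1.35503192 -1.1753969   3.20684596] 16.8417
1.5 0.009827537081667333 [ 1.   -1.77  7.22] [-0.2  -0.34  0.03] 17.3417
1.25 0.010114235093679372 [-0.78 -0.56  4.52] [-0.12  0.14  0.06] 17.7417
1.0 0.009789323398837993 [ 2.33  0.42 -5.59] [ 0.23 -0.57  0.07] 18.1417
```

View pics/s7.png

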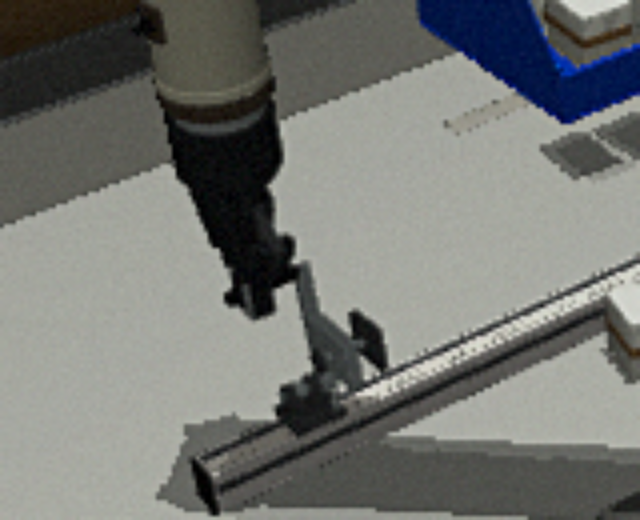

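The bar is gripped between the fingers at (255,300), width 10 mm, and the leaf is following. I'll carry on down.

Run:
```python
from h import *
for q in (.75,.5,.25,.08,.03):
    bot.line_to(bar(q)+G,max_speed=.1)
    s=monitor.sense(); print(q,s["width"],s["force"].round(2),s["moment"].round(2),s["time_s"])
z0=bar(.03)+G
for k in range(1,11):
    bot.line_to(z0-.001*k*up,max_speed=.02)
    f=F(2,.02); print(k,f.round(2))
    if f[2]>14: break
s=monitor.sense(); print(s["position"],s["time_s"])
im=optics.read_camera("scene"); cv2.imwrite("pics/s8.png",cv2.resize(im["pixels"][120:240,110:290],None,fx=4,fy=4))
```

```text
0.75 0.010031628092605126 [ 8.64  0.77 -5.87] [ 0.16 -1.8   0.03] 18.5417
0.5 0.009628006524177384 [ 9.72  0.44 -5.34] [ 0.14 -1.88  0.16] 18.9417
0.25 0.010012565179929673 [ 8.73 -0.78 -1.73] [-0.11 -2.14  0.05] 19.3417
0.08 0.009684248486318043 [10.47  0.68 -0.58] [ 0.03 -2.12  0.01] 19.6583
0.03 0.01006623871215688 [ 8.67 -0.97  1.45] [-0.12 -2.11  0.01] 19.9083
1 [ 7.71 -0.92  2.07]
2 [ 7.36 -0.95  3.4 ]
3 [ 6.23 -1.93  9.63]
4 [ 5.41 -2.36 11.74]
5 [ 3.1  -3.5  20.25]
[0.50663927 0.12102755 0.03686473] 21.325
```

View pics/s8.png

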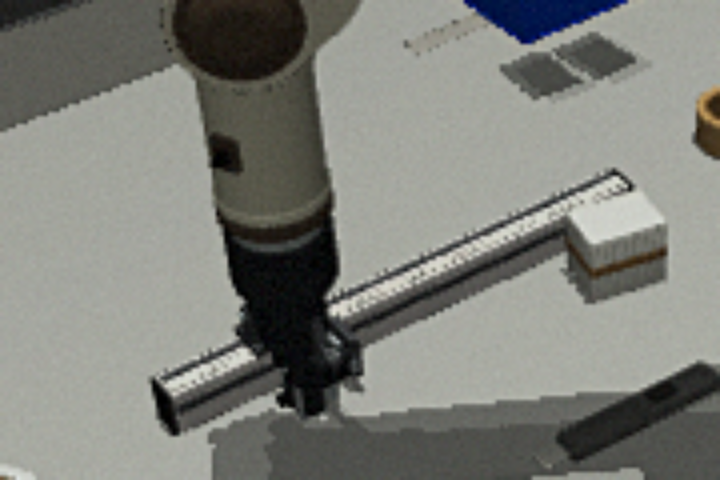

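The leaf is down against its limit: fz jumped to 20 N, with the bar about 70 mm up. I'll release, lift and check.

Run:
```python
from h import *
bot.pause(.15)
fingers.gripper_to(.04)
p=monitor.sense()["position"]; print(p)
bot.line_to(p+.12*up,max_speed=.2)
bot.move_ptp([.46,-.20,.2],ori(t))
for c in ("scene","top"):
    im=optics.read_camera(c); P=cloud(im); x,y,z=P[...,0],P[...,1],P[...,2]
    print(c,[(k,np.round(w(im,d["at"]),3),round(d["conf"],2)) for k in ("flip_stop","stop_bar","stop_hinge","pad_mount","card_pack") for d in tip_of(k,c)[:1]])
    m=(x>.46)&(x<.53)&(y>.095)&(y<.15)&(z>.055)&(z<.1); print(m.sum(),P[m].mean(0),P[m].max(0))
    cv2.imwrite(f"pics/{c}9.png",cv2.resize(im["pixels"][110:230,110:290] if c=="scene" else im["pixels"][130:250,150:330],None,fx=4,fy=4))
print(monitor.sense()["time_s"])
```

```text
[0.50173857 0.12057197 0.0333934 ]
scene [('flip_stop', array([0.587, 0.072, 0.042]), 0.8), ('stop_bar', array([0.503, 0.112, 0.073]), 0.9), ('stop_hinge', array([0.602, 0.074, 0.069]), 0.56), ('pad_mount', array([0.566, 0.074, 0.032]), 0.79), ('card_pack', array([ 0.533, -0.194, -0.001]), 0.68)]
64 [0.50228532 0.12038748 0.07403282] [0.50942308 0.14353416 0.07859277]
top [('flip_stop', array([0.591, 0.076, 0.036]), 0.73), ('stop_bar', array([0.506, 0.116, 0.069]), 0.82), ('stop_hinge', array([0.606, 0.072, 0.066]), 0.65), ('pad_mount', array([0.564, 0.075, 0.03 ]), 0.48), ('card_pack', array([ 0.436, -0.612, -0.003]), 0.94)]
39 [0.50206072 0.11749309 0.07312594] [0.50696136 0.13915957 0.0799937 ]
25.1083
```

View pics/scene9.png

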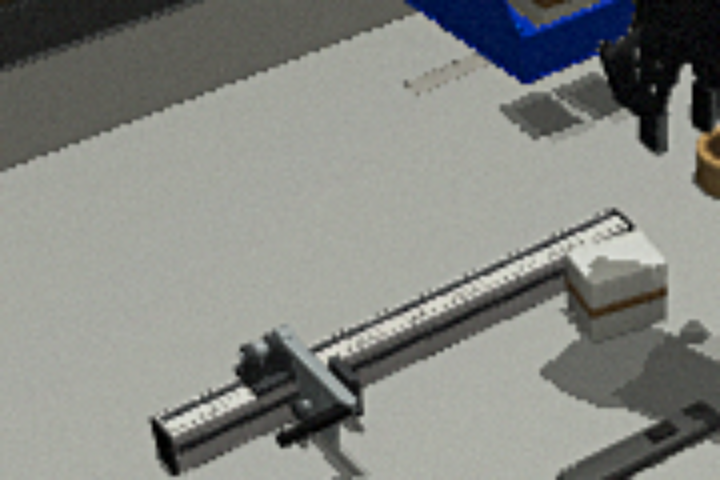

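View pics/top9.png

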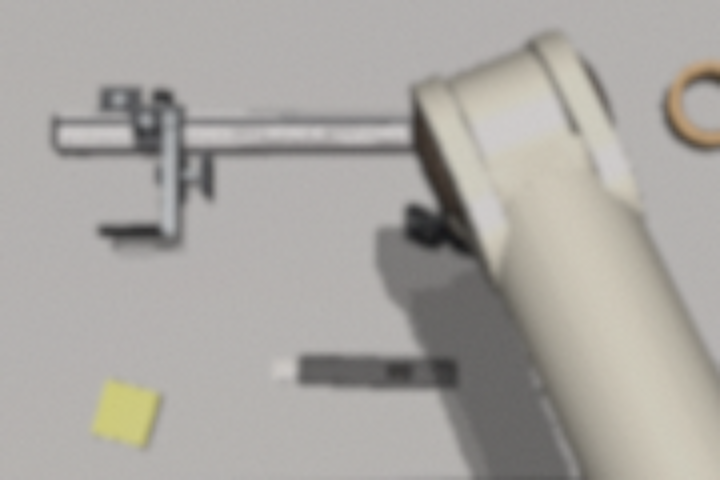

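The stop is down, with its bar at (300,435) in the scene crop. The pad faces right towards the pack, which stands in front of the fence's right end at (615,270). Next I'll press the pack's front face squarely onto the fence with the fingers half open.

```bash
cat >> h.py <<'E'
def loc(p): d=np.array(p)-S; return np.array([d@n,d@t,p[2]])
def pt(a,b,z): 
    r=S+a*n+b*t; r[2]=z; return r
TS=.015 # tip height = tcp z + TS
E
python3 - <<'E'
from h import *
o=ori(t)
c=np.array([.530,-.196,0]); print(loc(c))
b=loc(c)[1]
fingers.gripper_to(.028)
a0=loc(c)[0]-.026-.011-.022
bot.move_ptp(pt(a0,b,.12),o)
bot.line_to(pt(a0,b,.002),max_speed=.12)
f0=F(4); print("f0",f0,a0,monitor.sense()["time_s"])
# pack front target at -.052 -> tool centre -.063
bot.line_to(pt(-.069,b,.002),max_speed=.05)
print("pre",(F(2)-f0).round(2))
for k in range(12):
    bot.line_to(pt(-.068+.001*k,b,.002),max_speed=.03)
    f=F(2,.02)-f0; print(k,f.round(2),loc(monitor.sense()["position"])[:2].round(4))
    if f@n<-5: break
s=monitor.sense(); print(s["time_s"])
im=optics.read_camera("scene"); cv2.imwrite("pics/s10.png",cv2.resize(im["pixels"][110:230,180:340],None,fx=4,fy=4))
E
```

```text
[-0.04974555 -0.27082814  0.        ]
f0 [ 0.02112398  0.24949267 -0.10361982] -0.10874554647056223 27.0667
pre [-0.85  0.21 -0.89]
0 [-2.18 -0.06  0.41] [-0.0683 -0.2709]
1 [-1.7  -0.14  0.54] [-0.0669 -0.2709]
2 [-0.97  0.05 -0.12] [-0.0658 -0.2709]
3 [-1.44 -1.04 -0.07] [-0.0648 -0.2708]
4 [-1.14 -0.64  0.42] [-0.0639 -0.2708]
5 [-1.63  0.05 -0.15] [-0.0629 -0.2708]
6 [-1.08 -0.47 -0.41] [-0.0619 -0.2708]
7 [-1.48 -0.74 -0.27] [-0.0609 -0.2708]
8 [-1.79 -0.38  0.27] [-0.0599 -0.2708]
9 [-3.71 -0.49  1.5 ] [-0.0595 -0.2708]
10 [-7.4   0.33  3.48] [-0.0595 -0.2709]
31.1917
```

View pics/s10.png

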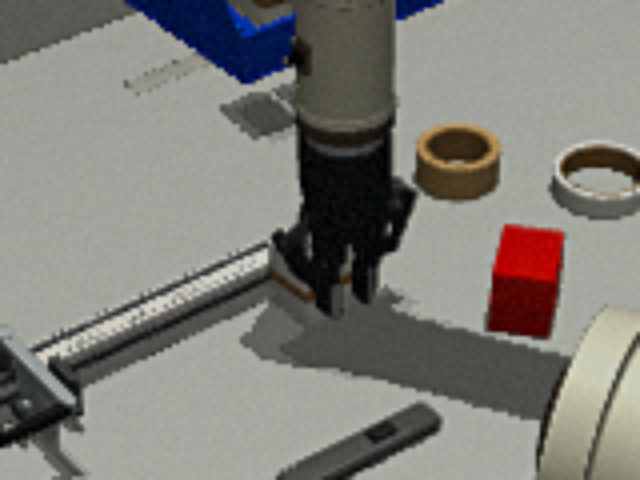

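The pack met the fence firmly, with a sharp force rise at about 7 N. I'll back off, check the pack's pose and move round to its right end.

Run:
```python
from h import *
o=ori(t)
b=-.2708
bot.line_to(pt(-.075,b,.002),max_speed=.1)
bot.line_to(pt(-.085,-.345,.13),max_speed=.25)
fingers.gripper_to(0)
for c in ("scene","top"):
    im=optics.read_camera(c); P=cloud(im); x,y,z=P[...,0],P[...,1],P[...,2]
    m=(z>.054)&(z<.072)&(x>.5)&(x<.64)&(y<-.14)&(y>-.27)
    r=cv2.minAreaRect(np.stack([x[m],y[m]],-1).astype(np.float32)); print(c,m.sum(),r,loc([*r[0],0])[:2])
    cv2.imwrite(f"pics/{c}11.png",cv2.resize(im["pixels"][110:230,180:340] if c=="scene" else im["pixels"][130:250,150:330],None,fx=4,fy=4))
s=monitor.sense(); print(s["time_s"],loc(s["position"]))
```

```text
scene 238 ((0.552869439125061, -0.1955745369195938), (0.0728481113910675, 0.05847528204321861), 84.85973358154297) [-0.02689389 -0.26983113]
top 256 ((0.5517393350601196, -0.19899024069309235), (0.06808959692716599, 0.05157247930765152), 88.74441528320312) [-0.02793826 -0.27327402]
32.7833 [-0.08500546 -0.34467595  0.12975367]
```

View pics/scene11.png

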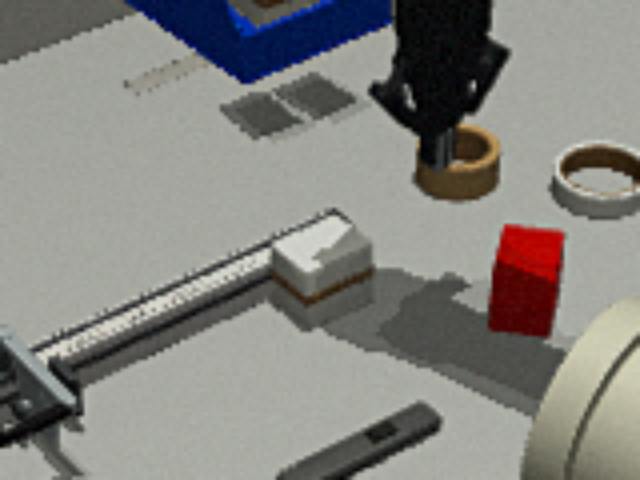

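The pack lies flat on the fence (scene crop px 320,270), at local (-0.027,-0.27) and aligned within about 0.02 rad. Now I'll push it from its right end.

Run:
```python
from h import *
a=-.025; z=.004
bot.line_to(pt(a,-.338,.13),max_speed=.25)
bot.line_to(pt(a,-.338,z),max_speed=.15)
f0=F(5); print("f0",f0)
np.save("f0.npy",f0)
bot.line_to(pt(a,-.30,z),max_speed=.05)
f=F(2)-f0; print((f@n).round(2),(f@t).round(2))
bot.line_to(pt(a,-.20,z),max_speed=.07)
f=F(2)-f0; print((f@n).round(2),(f@t).round(2),monitor.sense()["time_s"])
for c in ("scene","top"):
    im=optics.read_camera(c); P=cloud(im); x,y,zz=P[...,0],P[...,1],P[...,2]
    m=(zz>.054)&(zz<.07)&(x>.5)&(x<.64)&(y<-.03)&(y>-.3)
    l=np.stack([(P[m]-S)@n,(P[m]-S)@t],-1); print(c,m.sum(),cv2.minAreaRect(l.astype(np.float32)))
    cv2.imwrite(f"pics/{c}12.png",cv2.resize(im["pixels"][110:230,120:300] if c=="scene" else im["pixels"][130:250,150:330],None,fx=4,fy=4))
```

```text
f0 [-0.0557119   0.11211224 -0.03414719]
-0.09 -0.41
0.33 0.24 36.95
scene 284 ((-0.02583845891058445, -0.16761170327663422), (0.12729310989379883, 0.05727209150791168), 88.38790130615234)
top 185 ((-0.025048619136214256, -0.14110377430915833), (0.05354771018028259, 0.06805615872144699), 0.8377564549446106)
```

View pics/scene12.png

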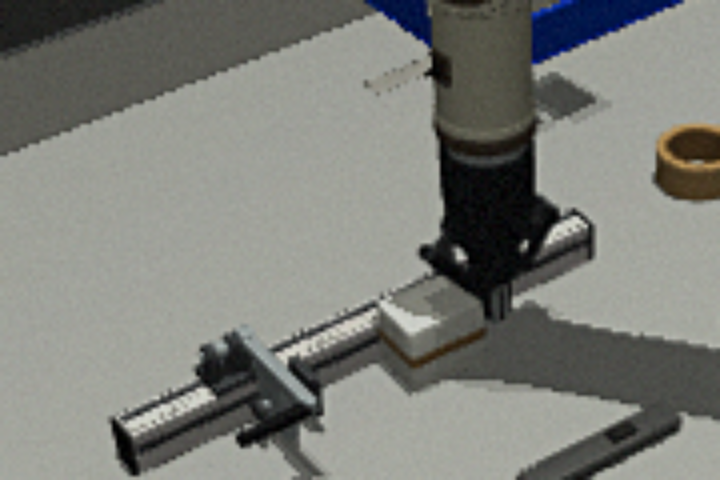

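View pics/top12.png

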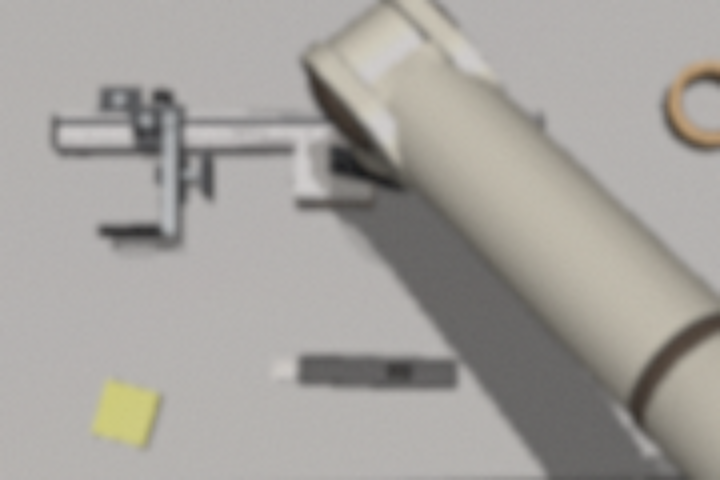

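The pack at crop px (430,320) is still flat on the fence and sliding. I'll approach the pad in small force-watched steps.

Run:
```python
from h import *
a=-.025; z=.004; f0=np.load("f0.npy")
bot.line_to(pt(a,-.128,z),max_speed=.05)
b=-.128; print(((F(2)-f0)@t).round(2))
hist=[]
st=.001
while b<-.080:
    b+=st
    bot.line_to(pt(a,b,z),max_speed=.03)
    f=F(3,.015)-f0; hist.append((round(b,4),round(f@t,2),round(f@n,2)))
    if f@t<-2.2: st=.0005
    if f@t<-4.2: break
print(hist[-8:]); 
for _ in range(4):
    f=F(4,.03)-f0; print("hold",(f@n).round(2),(f@t).round(2),f[2].round(2))
s=monitor.sense(); print(s["time_s"],loc(s["position"]))
im=optics.read_camera("scene"); P=cloud(im); x,y,zz=P[...,0],P[...,1],P[...,2]
m=(zz>.054)&(zz<.07)&(x>.5)&(x<.64)&(y<.03)&(y>-.15)
l=np.stack([(P[m]-S)@n,(P[m]-S)@t],-1); print(cv2.minAreaRect(l.astype(np.float32)))
cv2.imwrite("pics/s13.png",cv2.resize(im["pixels"][110:230,120:300],None,fx=4,fy=4))
```

```text
-0.99
[(-0.124, np.float64(-2.42), np.float64(-0.17)), (-0.1235, np.float64(-2.45), np.float64(-0.15)), (-0.123, np.float64(-2.38), np.float64(0.34)), (-0.1225, np.float64(-2.58), np.float64(0.03)), (-0.122, np.float64(-2.06), np.float64(0.15)), (-0.1215, np.float64(-2.44), np.float64(-0.18)), (-0.121, np.float64(-2.8), np.float64(-0.3)), (-0.1205, np.float64(-5.24), np.float64(-0.14))]
hold -0.19 -4.7 1.82
hold -0.02 -5.11 1.89
hold 0.13 -5.36 2.13
hold 0.03 -5.26 2.45
43.4417 [-0.02491142 -0.12088963  0.00400298]
((-0.02593066170811653, -0.09876099228858948), (0.11021115630865097, 0.05828719958662987), 88.93724822998047)
```

View pics/s13.png

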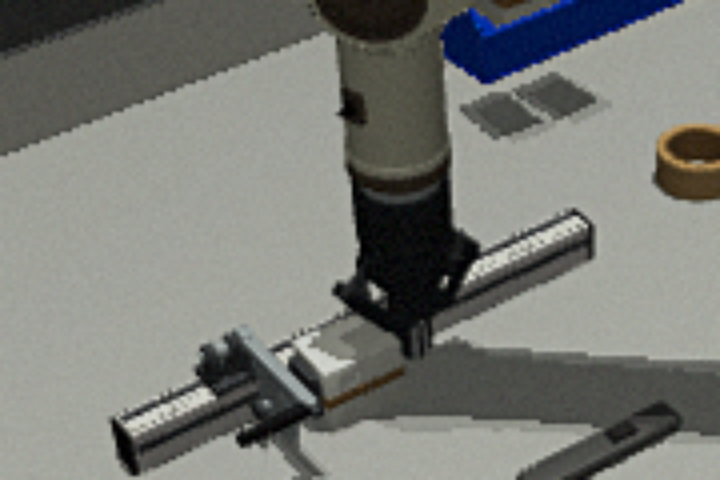

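There's a sharp rise to about 5 N, about 3 N over the sliding level. Before pressing on I'll check with depth that it is the pad being touched.

Run:
```python
from h import *
for c in ("scene","top"):
    im=optics.read_camera(c); P=cloud(im); A=(P-S)@n; B=(P-S)@t; z=P[...,2]
    m=(z>.057)&(z<.067)&(A>-.05)&(A<-.003)&(B<-.02)&(B>-.14)
    if m.sum():
        for lo in np.arange(-.05,0,.01):
            q=m&(A>=lo)&(A<lo+.01)
            if q.sum(): print(c,"pack top",round(lo,2),q.sum(),B[q].min().round(4),B[q].max().round(4))
    m=(A>-.05)&(A<-.005)&(B>-.045)&(B<.03)&(z>.02)&(z<.1)
    h=np.histogram2d(B[m],z[m],bins=[np.arange(-.045,.03,.005),np.arange(.02,.1,.01)])[0].astype(int); print(h)
    q=(A>-.08)&(A<-.05)&(z>.05)&(z<.09)&(B>-.02)&(B<.03)  # arm outside plate
    if q.sum(): print("arm B",np.percentile(B[q],[0,5,50,95,100]))
print(monitor.sense()["time_s"])
```

```text
scene pack top -0.05 49 -0.112 -0.0257
scene pack top -0.04 71 -0.1348 -0.025
scene pack top -0.03 43 -0.0904 -0.0245
scene pack top -0.02 41 -0.0889 -0.0204
scene pack top -0.01 26 -0.0841 -0.0266
[[ 2  3  1  4 14  0  0]
 [ 3  5  2  3 14  0  0]
 [ 3  1  1  3 17  0  0]
 [ 1  2  7 12 14  0  0]
 [ 1  6  3 11  2  0  0]
 [ 1  2 11 10  0  0  0]
 [ 0  0  0  0  0  0  0]
 [ 0  0  0  0  0  0  0]
 [ 0  0  0  0  0  3  0]
 [ 3  0  1  1  0 16  0]
 [ 2  1  8  6  3 18  0]
 [ 4  9 11  9 13  9  0]
 [ 0  6  1  0  0  0  0]
 [ 1  6  2  0  0  0  0]]
arm B [-0.00178182  0.00086821  0.00712937  0.01134908  0.02847684]
top pack top -0.05 33 -0.0936 -0.0291
top pack top -0.04 34 -0.0824 -0.0289
top pack top -0.03 20 -0.0541 -0.0282
top pack top -0.02 18 -0.0536 -0.0285
top pack top -0.01 12 -0.0538 -0.0278
[[ 0  0  0  7  5  0  0]
 [ 0  0  0 15  9  0  0]
 [ 0  0  0  7  5  0  0]
 [ 0  0  0  5  7  0  0]
 [ 0  0  4 13  0  0  0]
 [ 1  0  4  0  0  0  0]
 [ 0  3  1  0  0  0  0]
 [ 0  2  0  0  0  0  0]
 [ 9  3  9  3  7  6  0]
 [ 1  0  0  0  0 19  0]
 [ 0  0  0  0  2 17  0]
 [ 0  0  0  0  0  0  0]
 [ 1  0  4  0  0  0  0]
 [ 0  4  1  0  0  0  0]]
arm B [-0.00246214 -0.00205088  0.00364535  0.00727386  0.00779471]
43.5917
```

The pack's end is at B≈-0.026 and the leaf plate at B≈0, so contact is with a pad set near 26 mm. I'll press a little more, hold, and release slowly.

Run:
```python
from h import *
a=-.025; z=.004; f0=np.load("f0.npy"); b=-.1205
for k in range(5):
    b+=.0004
    bot.line_to(pt(a,b,z),max_speed=.02)
    f=F(3,.02)-f0; print(round(b,4),(f@t).round(2))
    if f@t<-7: break
for _ in range(4):
    f=F(5,.03)-f0; print("hold",(f@n).round(2),(f@t).round(2))
bot.line_to(pt(a,-.126,z),max_speed=.02)
bot.line_to(pt(a,-.145,z),max_speed=.1)
bot.line_to(pt(a,-.145,.16),max_speed=.25)
bot.line_to(pt(-.12,-.10,.2),max_speed=.25)
im=optics.read_camera("scene"); P=cloud(im)
A=(P-S)@n; B=(P-S)@t; zz=P[...,2]
m=(zz>.054)&(zz<.07)&(A>-.065)&(A<.005)&(B<-.02)&(B>-.12)
print(cv2.minAreaRect(np.stack([A[m],B[m]],-1).astype(np.float32)),B[m].min(),B[m].max())
print([(k,np.round(w(im,d["at"]),3)) for k in ("stop_bar","card_pack") for d in tip_of(k,"scene")[:2]])
cv2.imwrite("pics/s14.png",cv2.resize(im["pixels"][110:230,120:300],None,fx=4,fy=4))
print(monitor.sense()["time_s"])
```

```text
-0.1201 -5.92
-0.1197 -6.54
-0.1193 -6.76
-0.1189 -7.49
hold 0.56 -7.51
hold 0.57 -7.87
hold 0.4 -8.0
hold 0.71 -7.72
((-0.02541332319378853, -0.058696359395980835), (0.07686983048915863, 0.055982623249292374), 89.75588989257812) -0.09718877781044756 -0.02029960452960379
[('stop_bar', array([0.505, 0.116, 0.073])), ('card_pack', array([ 0.565,  0.012, -0.001])), ('card_pack', array([ 0.436, -0.322,  0.002]))]
47.8333
```

View pics/s14.png

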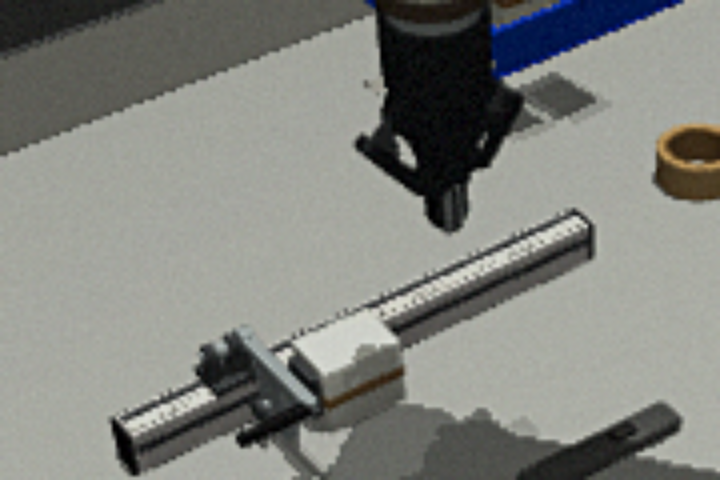

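The pack is square and flat at about (-0.025,-0.060), with the end contact against the pad. Now I'll flip the stop back up, slowly at first.

Run:
```python
from h import *
bot.move_ptp(bar(0)+G+.06*up,ori(n))
fingers.gripper_to(.04)
f0=F(2,.02)
bot.line_to(bar(0)+G,max_speed=.08)
print("down",F(2,.02)-f0)
fingers.gripper_to(0)
s=monitor.sense(); print("pinch",s["width"],s["force"]-f0,s["time_s"])
assert s["width"]>.007
for q in (.15,.3,.5,.7,.9):
    bot.line_to(bar(q)+G,max_speed=.03)
    s=monitor.sense(); print(q,s["width"].round(4),(s["force"]-f0).round(1),s["time_s"])
im=optics.read_camera("scene"); cv2.imwrite("pics/s15.png",cv2.resize(im["pixels"][90:230,120:300],None,fx=4,fy=4))
```

```text
down [ 0.08342537 -0.39017548 -0.30001896]
pinch 0.00985483360176136 [ 6.81275548 -0.89307681 -1.70059517] 51.1417Traceback (most recent call last):
  File "<stdin>", line 12, in <module>
AttributeError: 'float' object has no attribute 'round'
```

Run:
```python
from h import *
for q in (.3,.5,.7,.9):
    bot.line_to(bar(q)+G,max_speed=.03)
    s=monitor.sense(); print(q,round(s["width"],4),s["force"].round(1),s["time_s"])
im=optics.read_camera("scene"); cv2.imwrite("pics/s15.png",cv2.resize(im["pixels"][90:230,120:300],None,fx=4,fy=4))
for q in (1.1,1.3,1.5,1.62,1.73):
    bot.line_to(bar(q)+G,max_speed=.08)
    s=monitor.sense(); print(q,round(s["width"],4),s["force"].round(1),s["time_s"])
im=optics.read_camera("scene"); cv2.imwrite("pics/s16.png",cv2.resize(im["pixels"][90:230,120:300],None,fx=4,fy=4))
```

```text
0.3 0.0096 [ 7.4 -0.  -4.9] 52.4417
0.5 0.01 [ 5.6  1.  -4.9] 53.2583
0.7 0.0101 [ 4.3  1.7 -9.1] 54.075
0.9 0.0094 [-4.8  0.1 -0.1] 54.8917
1.1 0.0096 [-14.9  -2.2  18.7] 55.3417
1.3 0.0097 [-6.4 -2.3 17.7] 55.7417
1.5 0.0098 [-1.6 -0.7  8.7] 56.1417
1.62 0.0097 [-0.4  0.   6.7] 56.4417
1.73 0.01 [-2.5 -1.3 11.6] 56.725
```

View pics/s16.png

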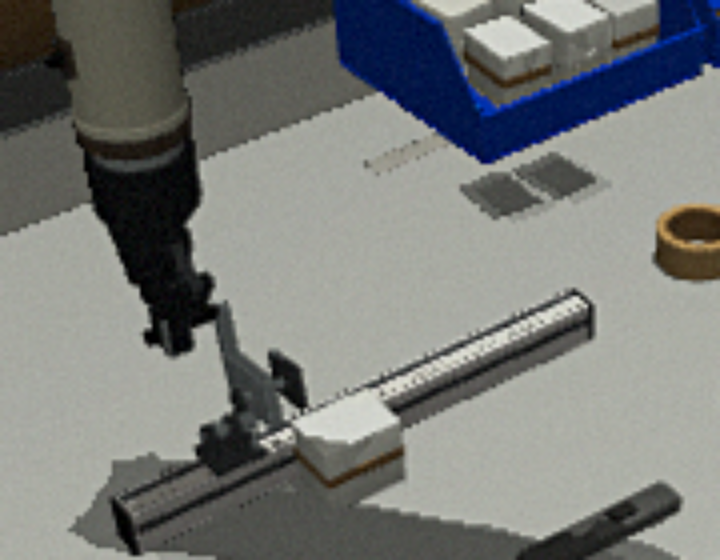

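The leaf is up and the pack stands where it was gauged. I'll nudge the leaf slightly further back, release and verify.

Run:
```python
from h import *
bot.line_to(bar(1.78)+G,max_speed=.05)
s=monitor.sense(); print(s["force"].round(1))
fingers.gripper_to(.04)
p=monitor.sense()["position"]
bot.line_to(p+.1*up,max_speed=.15)
for c in ("scene","top"):
    im=optics.read_camera(c); P=cloud(im)
    A=(P-S)@n; B=(P-S)@t; zz=P[...,2]
    m=(zz>.054)&(zz<.07)&(A>-.065)&(A<.005)&(B<-.02)&(B>-.12)
    print(c,cv2.minAreaRect(np.stack([A[m],B[m]],-1).astype(np.float32)),B[m].min(),B[m].max(),zz[m].mean())
    q=(zz>.15)&(zz<.185)&(B>.02)&(B<.065)&(A>-.03)&(A<.07)
    print("bar",q.sum(),A[q].mean()-.015,zz[q].mean()-.07,[(np.round(w(im,d["at"]),3)) for d in tip_of("stop_bar",c)[:1]])
    print([(k,np.round(w(im,d["at"]),3)) for k in ("box_cutter","sticky_pad","tape_measure") for d in tip_of(k,c)[:1]])
    cv2.imwrite(f"pics/{c}17.png",cv2.resize(im["pixels"][90:230,120:300] if c=="scene" else im["pixels"][130:250,150:330],None,fx=4,fy=4))
print(monitor.sense()["time_s"])
```

```text
[-1.1  0.9  5.1]
scene ((-0.025242509320378304, -0.06077832728624344), (0.06020436808466911, 0.07205438613891602), 1.4435678720474243) -0.09651412595654597 -0.024351263572793633 0.06203520805803233
bar 60 0.017864384744647785 0.10172225156641257 [array([0.622, 0.111, 0.17 ])]
[('box_cutter', array([ 0.383, -0.086,  0.002])), ('sticky_pad', array([0.347, 0.126, 0.002])), ('tape_measure', array([ 0.37 ,  0.321, -0.002]))]
top ((-0.024514637887477875, -0.08118051290512085), (0.04488535225391388, 0.032278187572956085), 2.624474287033081) -0.09691261831968859 -0.06404870275085651 0.06037220274618371
bar 0 nan nan [array([ 0.366,  0.314, -0.004])]
[('sticky_pad', array([0.349, 0.128, 0.002])), ('tape_measure', array([ 0.367,  0.319, -0.001]))]
58.7417<stdin>:13: RuntimeWarning: Mean of empty slice.
  ret = ret.dtype.type(ret / rcount)
```

View pics/scene17.png

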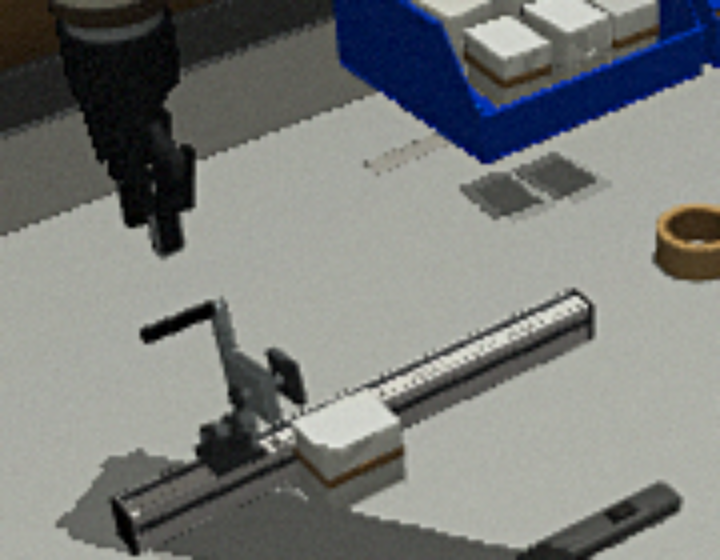

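```bash
python3 -c "
from h import *
print(hand_in())"
```

```text
the job is handed in; nothing more can be done
None
```

The job is handed in at about 59 s on the robot clock, under the 72 s limit. All steps were carried out; no verdict was reported.

**What I did:**
- I flipped the stop down onto its limit.
- I squared the pack on the fence, then slid it along from its right end until it met the pad.
- I held it there with about 7.5–8 N at the wrist for 0.6 s. Sliding friction takes roughly 2.5 N of that, so the pad saw about 5 N.
- I flipped the stop back up and let go.

**Last checks (scene camera):**
- **Leaf:** it is up at about 1.75 rad.
- **Pack:** its centre is at about x = -0.025, y = -0.061 in the stop frame. It is square to the fence within about 0.03 rad and did not visibly move during the flip.
- **Bystanders:** the box cutter, note pad and tape measure read within about 7 mm of where they started, close to the networks' error.
- **Gripper:** it is open and about 10 cm clear of the bar.

**Problems and disagreements:**
- My first grab at the bar missed. Depth readings put the fingertips about 26 mm higher than the stated tool dimensions; allowing for that, the second grab worked.
- The pack's y of -0.061 is only about 2.5 mm inside the -0.0635 limit, which is close to the camera's accuracy. It fits a pad set near its 26 mm maximum.
- In the last top picture, the arm hid part of the pack, and neither the bar nor the cutter was found. The final pack, leaf and cutter checks therefore rest on the scene camera alone.

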